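Stow the weighted tapping bar heavy end down

TASK

The plain wooden tapping bar has a steel slug hidden in one end and its two ends look alike. Lift it clear of the table to feel which end is heavy, then set it down in the tipping rest (do not drop it in) with the heavy end at the end where the steel keeper is, so that the rest tips down there and never over to the other side. Let go, swing the keeper down across the bar until it lies in its forked catch, and leave the paint jar, screwdriver, chest and chest lid undisturbed.

Things in the scene. Friction and masses are not known exactly. Their poses are not given: they have to be found in the camera images.
- bar_mid (a point): centre of the loose tapping bar, a pale wooden block 150 mm long (y), 36 wide (x), 32 high (z), dark bands at both ends, flat on the table at first. Weighs 0.3 to 0.5 kg; a hidden steel slug is at random in the +y or -y end: its centre of mass lies 28 to 38 mm from the middle that way (held at the middle it pulls down with 0.1 to 0.16 N m towards the heavy end). Nothing seen tells which end.
- rest_floor (a point): centre of the floor's upper face of the rest's wooden trough, 56 mm up; y runs along the trough (level when empty), +y is the keeper end. Inside 162 mm (y) by 44 (x); walls 6 thick, 16 high above the floor, at the ends and on the sides from 44 mm off the middle outwards: the middle 88 mm is open both sides for fingers, the floor there 40 wide. The foot below: 130 by 210 mm, 12 high.
- rocker (a joint): tilt of the trough about its pivot, which lies across the trough 10 mm under rest_floor: 0 is level (held by a weak spring, 0.2 N m/rad), positive means the keeper (+y) end is down, stops at +0.2 and -0.2 rad. With the bar in it, the heavy end takes it to the stop on that side.
- keeper_hinge (a point): hinge of the keeper on a post at the rest's +x side, 83 mm above the table, 45 mm along the rest's +x and 66 mm along its +y from the middle of the rest. Axes are those of the rest's fixed foot: x across, y along towards the keeper end, z up. The hinge axis is y.
- keeper (a joint): keeper angle: 0 is closed, the arm level along the rest's -x across the trough, in the catch; grows as it swings up and over to +x (1.57 upright), range 0 to 2.1. It stays where left (friction 0.07 N m, under 1 N at its tip). It can close only with the bar in the trough and the keeper end down; else the bar is in its way.
- keeper_tip (a point): free end of the keeper, a flat steel arm 6 mm thick and 12 mm wide (y), 108 mm from its hinge; the point is in the arm's mid-thickness.
- catch (a point): where the keeper lies when closed: between two steel prongs (10 mm high above the keeper's middle, 17 mm apart) on the post at the rest's -x side, 90 mm from the hinge along the rest's -x. The keeper sticks out 18 mm past it.
- paint_jar: bystander: paint jar, 68 mm across, 85 mm high, origin under its centre
- screwdriver: bystander: screwdriver lying on the table along its x axis, 190 mm long, handle to -x
- chest: bystander: open wooden chest 120 by 150 mm, 85 mm high, origin under its centre
- chest_lid: bystander: domed slatted chest lid 120 by 180 mm, 50 mm high, lying on the table, origin under its centre
Mind the look-alikes: they are no part of the job. Leave any green look-alike of the part that bears rest_floor alone. Leave any pink look-alike of the part that bears bar_mid alone.

How it is judged (in metres and radians):
On the way, in this order (a step that is already met when the one before it is completed fails the run):
1. the bar is lifted clear of the table in the fingers (its middle more than 70 mm up) (height (world z) of bar_mid above 0.07 m and contact force between the fingers and bar above 0.5 N), for 0.3 s.
2. the bar lies in the trough, let go, with the keeper end tipped down and the keeper still open (value of joint rocker above 0.15 rad and distance between bar_mid and rest_floor below 0.03 m and contact force between the fingers and bar below 0.1 N and value of joint keeper above 0.3 rad), for 0.2 s.
3. the keeper lies in its catch (value of joint keeper below 0.08 rad), for 0.2 s.
At the end, for the whole second after the job is handed in: the bar lies at rest, flat and along the trough (within 0.12 rad, its middle within 30 mm of the centre of the trough's floor), the trough is tipped down at the keeper end (more than 0.15 rad), and the keeper is closed in its catch (within 0.08 rad) (value of joint rocker above 0.15 rad and value of joint keeper below 0.08 rad and distance between bar_mid and rest_floor below 0.03 m and angle between the y axis of bar_mid and the y axis of rest_floor, either way round below 0.12 rad and angle between the z axis of bar_mid and the z axis of rest_floor, either way round below 0.12 rad and linear speed of bar below 0.02 m/s); the robot touches nothing.
It fails at once if the rest tips over to the side away from the keeper (beyond 0.12 rad) (value of joint rocker below -0.12 rad).
It fails at once if the bar is dropped (falls free of the fingers faster than 0.6 m/s) (linear speed of bar above 0.6 m/s and contact force between the fingers and bar below 0.05 N).
It fails at once if a bystander is moved more than 30 mm (distance of any of paint_jar, screwdriver, chest, chest_lid from where it was at the start of the episode above 0.03 m).
It also fails if it takes over 70 s, if anything falls off the work surface, if the arm or the gripper's body presses on something with over 40 N, if the wrist force passes 120 N, or if a joint passes its speed limit or range.

ROBOT

A 6-joint arm with a two-finger parallel gripper is mounted at the origin on the work surface. World frame = base frame: x ahead of the robot, y to its left, z up, the work surface at z = 0. Lengths are in mm, angles in rad, forces in N, time in s.
With the tool pointing down it reaches from about 325 to 775 mm from the base axis. Payload 9.3 kg.
Tool frame: the origin (TCP) lies on the centre line of the jaws, within the pads' length; the fingertips stand 11 mm ahead of it and the grasp point (between the pads) lies 8 mm behind it; x points along the fingers, y is the direction in which the jaws open and shut, and the axes are right-handed (so a half turn about x gives the same grasp; the last joint's range is limited). The gripper opens to 85 mm and grips with 20 to 120 N. Pads are 22 mm wide; open, the fingers measure 114 mm over their backs; the gripper's body (76 mm by 85 mm) begins 54 mm behind the grasp point. The pads swing forward as they close: fully open they stand 13 mm farther back than shut.
Start: joints at [-1.325, 0.259, 0.021, 1.334, 0, 1.418], TCP at [213.565, -506.84, 242.279] pointing down, gripper open.
Joint ranges: [-3.04, 3.04], [-0.91, 1.82], [-1.04, 1.36], [-1.92, 1.95], [-1.52, 1.45], [-3.14, 3.14]. Speed limits (rad/s): [2.22, 2.22, 2.79, 3.14, 3.14, 3.14].

INTERFACE

Orientations are given as a 3x3 rotation matrix whose columns are the frame's x, y, z axes.
In Python, from bench import monitor, vision, job, search_frame, outline_of gives the robot as it stands.
- The arm moves only by the tool play_rows, never from a script. Its arguments are lists of equal length, an entry for each row: "twist": the turn, a rotation vector about the tool's x, y, z in degrees, a list of three; "linear": the shift along the tool's x, y, z in m, a list of three; "claw": the closure in counts, from 0 (fully open) to 255 (shut). A call has 1 to 12 rows; each row shifts and turns the commanded pose from where the row before left it, along the tool's axes as they then stand; what a row does not reach is not made up. A row lasts 1/12 s, in which the tool goes at most 41.7 mm and 7.16 degrees, less where a joint would pass 70% of its speed; a pose out of reach is approached as far as the arm can. A call is refused whole if a number of a shift passes 0.0417 or a number of a turn 7.16, either way. A call with a gripper value outside its range is refused whole. The fingers move at their own pace and stop on an object; "grip_force" is the grip in N (left out, the last holds). Time passes only in rows, so rows that do not move let the fingers close. It gives the time, the measured TCP pose, the force and the opening at its end, in the units of the state.
- monitor.get_state(): the state, without advancing time (a new reading comes with each control period).
- vision.capture(name): name is "scene" or "top" or "wrist"; returns a dict with "pixels" (384x512x3 uint8, blue, green, red), "z_map" (384x512 float32, mm along the optical axis (not along the pixel's ray), 0 where there is no reading), "camera_matrix" (3x3 intrinsics, pixels), "origin" and "rotation" of the camera in the world. Camera axes: x right, y down, z forward; pixel columns grow to the right and rows downward; lengths in mm; the calibration is good to about 2 mm. A picture is of the moment at which its call begins.
- job.finish_job(): hands the job in, once; it reports no verdict.
Trained networks look in a picture, given as the dict that the camera call returned (one of the last four; its "shot" number tells which), for a name from the list of things; names that differ only in an ending like _2 or _b are one class to them, and where a whole thing is asked for, a point or a joint stands for the part that bears it (a point fixed in the world has none). Each returns a list of dicts, best first, with "score" (0 to 1); they miss things now and then, are a little off and sometimes report something else, mostly with a low value. They report only what shows in the picture. A call takes as long as a camera call. They do not tell look-alikes from the thing itself.
- search_frame(target, picture): "uv" ([column, row] in pixels, amid what is visible of it).
- outline_of(target, picture): "region" (384x512 bool, what is visible of it) and "uv" ([column, row] in pixels, amid what is visible of it).
The state is a dict: "clock": time; "joints": joint angles; "qd": joint speeds; "joint_torque": joint torques, N m; "position": TCP position; "eef_rot": TCP orientation; "ft_force": force on the tool from outside, world axes, zero at the start; "moment": the same for the moment, N m; "gripper_width": finger opening in mm.
Only numpy, scipy, OpenCV 4.12 (cv2) and the standard library are available. Lean on these libraries where they do the work, as an engineer would, in place of code of your own. Each camera call takes 0.05 s, during which the arm holds its last target. There are 200 camera calls.

## Working session

There is one attempt and no reset: what is moved stays moved. The work goes in short steps, Python scripts to look and compute and a tool call to move; the robot and the scene stay as the last step left them, time stands still between calls to the robot, and variables do not carry over. Pictures are saved under pics/ and viewed, about 8 in all and at most 12, crops included, and the job is handed in when it is done.

Besides the shell and the picture viewer there is one more tool, called after "Call:" by a JSON object that holds its "api" and its "payload", one argument or row to a line. play_rows: Moves the arm, as the interface text tells. Its arguments: {"type":"object","properties":{"twist":{"type":"array"},"linear":{"type":"array"},"claw":{"type":"array"},"grip_force":{"type":"number"}},"required":["twist","linear","claw"]}

```bash
mkdir -p pics; cat > h.py <<'E'
import numpy as np, cv2
from bench import monitor, vision, job, search_frame, outline_of
def world(p,u,v,z=None):
    u=np.asarray(u,float);v=np.asarray(v,float)
    K=p["camera_matrix"];d=np.stack([(u-K[0,2])/K[0,0],(v-K[1,2])/K[1,1],np.ones_like(u)],-1)
    if z is None: z=p["z_map"][np.int32(v),np.int32(u)]
    return (d*np.asarray(z)[...,None])@np.array(p["rotation"]).T+np.array(p["origin"])
def proj(p,w):
    c=(np.array(w)-np.array(p["origin"]))@np.array(p["rotation"]); q=c@np.array(p["camera_matrix"]).T
    return q[...,:2]/q[...,2:]
E
python3 - <<'E'
from h import *
ims=[]
for n in("top","scene"):
    p=vision.capture(n); ims.append(p["pixels"]); 
    for t in["bar_mid","rest_floor","keeper_tip","keeper_hinge","catch","paint_jar","screwdriver","chest","chest_lid"]:
        print(n,t,[(np.round(r["uv"]).tolist(),round(r["score"],2),np.round(world(p,*r["uv"])).tolist()) for r in search_frame(t,p)[:3]])
    if n=="top": print(p["origin"],p["rotation"])
cv2.imwrite("pics/a.png",cv2.resize(np.vstack(ims),(800,1200))[:600]);cv2.imwrite("pics/b.png",cv2.resize(ims[1],(800,600)))
s=monitor.get_state();print(s)
E
```

```text
top bar_mid [([200.0, 183.0], 0.66, [559.0, 183.0, 32.0]), ([210.0, 139.0], 0.65, [693.0, 154.0, 29.0])]
top rest_floor [([331.0, 189.0], 0.86, [534.0, -202.0, 55.0]), ([382.0, 286.0], 0.57, [258.0, -335.0, 57.0])]
top keeper_tip [([389.0, 259.0], 0.67, [332.0, -359.0, 58.0]), ([362.0, 165.0], 0.62, [611.0, -307.0, 0.0]), ([331.0, 193.0], 0.25, [523.0, -199.0, 54.0])]
top keeper_hinge [([327.0, 191.0], 0.6, [527.0, -189.0, 57.0]), ([375.0, 283.0], 0.58, [265.0, -317.0, 54.0]), ([331.0, 192.0], 0.29, [525.0, -200.0, 56.0])]
top catch [([376.0, 286.0], 0.8, [259.0, -318.0, 54.0]), ([328.0, 190.0], 0.61, [530.0, -193.0, 54.0]), ([331.0, 194.0], 0.23, [520.0, -199.0, 54.0])]
top paint_jar [([263.0, 114.0], 0.65, [749.0, -6.0, 83.0])]
top screwdriver [([279.0, 246.0], 0.87, [371.0, -49.0, 24.0])]
top chest [([121.0, 149.0], 0.96, [671.0, 431.0, 7.0])]
top chest_lid [([404.0, 153.0], 0.8, [636.0, -414.0, 51.0])]
[ 430.41769207  -12.78031444 1155.28546225] [[-0.01230064 -0.99623015  0.08587308]
 [-0.99973583  0.01392042  0.0182892 ]
 [-0.01941564 -0.08562543 -0.9961382 ]]
scene bar_mid [([3
[... 872 characters left out ...]
67243e+00,
        4.84033629e-06,  1.41818810e+00]), 'qd': array([ 0.00132025,  0.00069696,  0.00196284, -0.00010378, -0.00135923,
       -0.00200214]), 'joint_torque': array([-1.93791217e-03, -5.55400229e+01,  3.44731343e+01,  1.61220625e-03,
       -1.25406082e-04, -2.19931465e-06]), 'position': array([ 213.57635677, -506.83876011,  242.27180147]), 'eef_rot': array([[ 6.29466618e-06,  3.88333602e-01, -9.21518862e-01],
       [-5.18801017e-06, -9.21518862e-01, -3.88333602e-01],
       [-1.00000000e+00,  7.22527963e-06, -3.78597494e-06]]), 'ft_force': array([ 0.10180239, -0.64732275, -0.32790894]), 'moment': array([ 0.07613449,  0.0634128 , -0.02871223]), 'gripper_width': 85.45051759134765}
```

View pics/a.png

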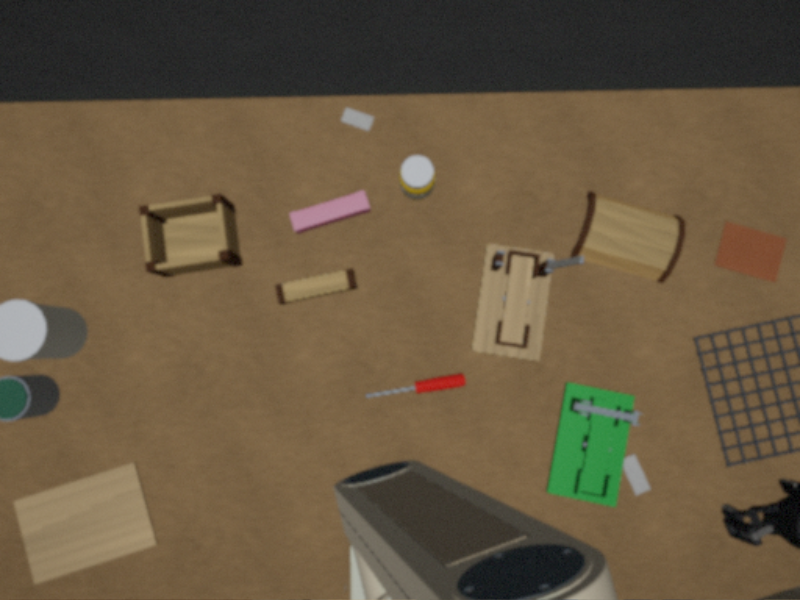

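View pics/b.png

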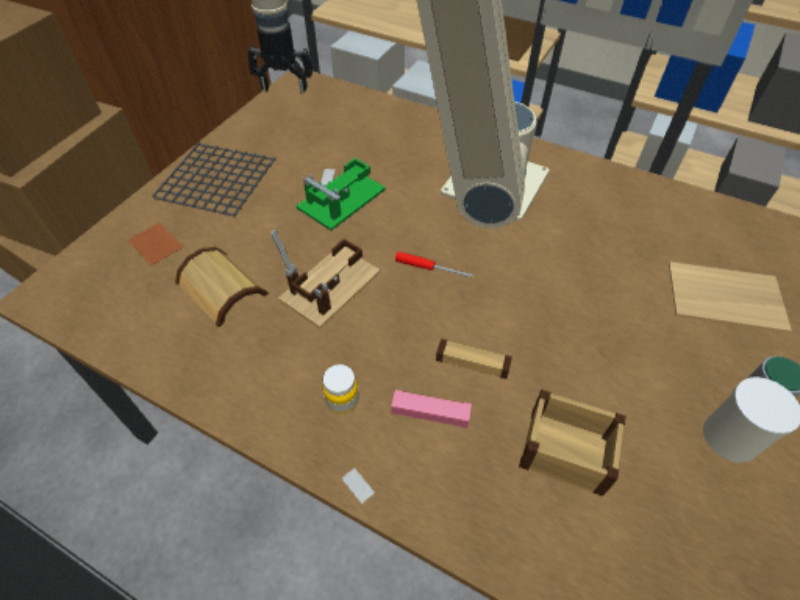

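Top view (800×600 scale): wooden bar at (316,286), pink look-alike at (330,211). The wooden rest is at (513,302) with its open keeper arm pointing right at (563,264), and the green look-alike is at (592,442). Scene view agrees: bar (473,358), pink (431,408), rest (329,283), green (341,193). I choose the wooden bar and wooden rest. The rest's +y end points to world +x.

```bash
python3 - <<'E'
from h import *
for n in("top","scene"):
    p=vision.capture(n)
    for t,g,zs in(("bar_mid",(559,183),(22,45)),("rest_floor",(534,-202),(4,20)),("rest_floor",(534,-202),(48,65)),("rest_floor",(534,-202),(66,85)),("rest_floor",(534,-202),(86,250))):
        for r in outline_of(t,p)[:3]:
            v,u=np.nonzero(r["region"]); w=world(p,u,v); 
            if np.hypot(*(np.median(w,0)[:2]-g))>60: continue
            m=(w[:,2]>zs[0])&(w[:,2]<zs[1])&(np.hypot(w[:,0]-g[0],w[:,1]-g[1])<190); q=w[m]
            if len(q)>5: print(n,t,zs,len(q),np.round(q.mean(0)),[np.round(x,2) for x in cv2.minAreaRect(q[:,:2].astype(np.float32))])
    if n=="top":
        c=p["pixels"]; cv2.imwrite("pics/c.png",np.hstack([cv2.resize(c[145:240,290:390],(400,380),interpolation=2),cv2.resize(c[150:220,170:240],(380,380),interpolation=2)]))
E
```

```text
top bar_mid (22, 45) 632 [561. 179.  32.] [array([561.6 , 179.01]), array([ 36.96, 150.98]), np.float64(11.27)]
top rest_floor (4, 20) 50 [ 492. -200.   13.] [array([ 530.95, -210.86]), array([ 65.31, 187.51]), np.float64(77.32)]
top rest_floor (48, 65) 849 [ 529. -197.   56.] [array([ 526.  , -194.17]), array([ 51.22, 168.64]), np.float64(80.57)]
top rest_floor (66, 85) 211 [ 525. -197.   72.] [array([ 528.54, -197.05]), array([ 56.22, 174.63]), np.float64(80.72)]
scene bar_mid (22, 45) 488 [566. 180.  31.] [array([563.79, 178.53]), array([ 37.65, 149.62]), np.float64(10.85)]
scene rest_floor (4, 20) 9 [ 488. -209.   13.] [array([ 492.38, -227.27]), array([41.4 , 98.66]), np.float64(41.62)]
scene rest_floor (48, 65) 467 [ 527. -198.   56.] [array([ 530.89, -195.25]), array([ 56.9 , 173.94]), np.float64(80.57)]
scene rest_floor (66, 85) 132 [ 539. -198.   71.] [array([ 530.01, -197.72]), array([ 59.71, 175.96]), np.float64(79.88)]
```

View pics/c.png

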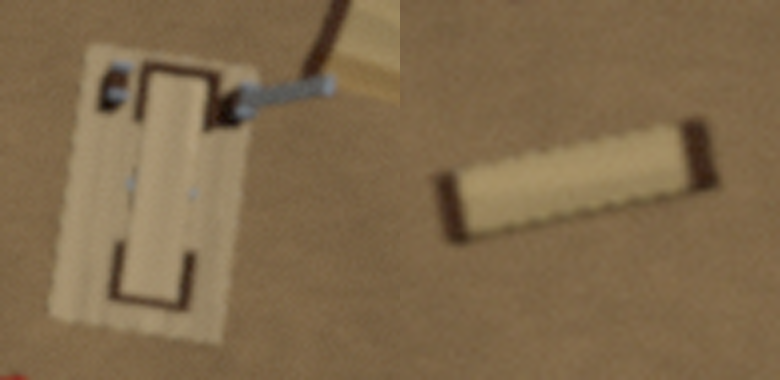

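Close crop: the wooden rest has the steel keeper at the upper right (330,85), the catch prongs at the upper left (118,85), and the plain wooden bar on the right. The measured sizes match (bar 151×37 mm, trough 175×56 mm).

- **Bar:** centre ≈ (562,179), axis at 101.2°.
- **Rest:** centre ≈ (529,−197.5), +y at −9.4°.

I turn the tool to yaw 11.2° first, then move over the bar.

Call:
{"api": "play_rows", "payload": {
  "twist": [
    [-7.13, 0, 0],
    [-7.13, 0, 0],
    [-7.13, 0, 0],
    [-7.13, 0, 0],
    [-7.13, 0, 0],
    [-7.13, 0, 0],
    [-7.13, 0, 0],
    [-7.13, 0, 0],
    [-7.13, 0, 0],
    [-7.13, 0, 0],
    [-7.1, 0, 0]
  ],
  "linear": [
    [0, 0, 0],
    [0, 0, 0],
    [0, 0, 0],
    [0, 0, 0],
    [0, 0, 0],
    [0, 0, 0],
    [0, 0, 0],
    [0, 0, 0],
    [0, 0, 0],
    [0, 0, 0],
    [0, 0, 0]
  ],
  "claw": [0, 0, 0, 0, 0, 0, 0, 0, 0, 0, 0],
  "grip_force": 90
}}

```text
clock: 2.52
position: [213.6, -506.8, 242.3]
eef_rot: [[0.0, 0.98, 0.201], [0.0, 0.201, -0.98], [-1.0, 0.0, -0.0]]
ft_force: [-0.2, 0.4, -0.3]
gripper_width: 85.7
```

Call:
{"api": "play_rows", "payload": {
  "twist": [
    [0, 0, 0],
    [0, 0, 0],
    [0, 0, 0],
    [0, 0, 0],
    [0, 0, 0],
    [0, 0, 0],
    [0, 0, 0],
    [0, 0, 0],
    [0, 0, 0],
    [0, 0, 0]
  ],
  "linear": [
    [0, 0.0238, -0.0302],
    [0, 0.0238, -0.0302],
    [0, 0.0238, -0.0302],
    [0, 0.0238, -0.0302],
    [0, 0.0238, -0.0302],
    [0, 0.0238, -0.0302],
    [0, 0.0238, -0.0302],
    [0, 0.0238, -0.0302],
    [0, 0.0238, -0.0302],
    [0, 0.0238, -0.0302]
  ],
  "claw": [0, 0, 0, 0, 0, 0, 0, 0, 0, 0]
}}

```text
clock: 3.35
position: [388.5, -162.5, 242.6]
eef_rot: [[0.001, 0.981, 0.195], [-0.0, 0.195, -0.981], [-1.0, 0.001, 0.001]]
ft_force: [1.8, -1.1, -0.3]
gripper_width: 85.6
```

Call:
{"api": "play_rows", "payload": {
  "twist": [
    [0, 0, 0],
    [0, 0, 0],
    [0, 0, 0],
    [0, 0, 0],
    [0, 0, 0],
    [0, 0, 0],
    [0, 0, 0],
    [0, 0, 0],
    [0, 0, 0],
    [0, 0, 0],
    [0, 0, 0],
    [0, 0, 0]
  ],
  "linear": [
    [0, 0.0238, -0.0302],
    [0, 0.0238, -0.0302],
    [0, 0.0238, -0.0302],
    [0, 0.0238, -0.0302],
    [0, 0.0238, -0.0302],
    [0, 0.0238, -0.0302],
    [0, 0.0238, -0.0302],
    [0, 0.0238, -0.0302],
    [0, 0.0238, -0.0302],
    [0, 0.0238, -0.0302],
    [0, 0, 0],
    [0, 0, 0]
  ],
  "claw": [0, 0, 0, 0, 0, 0, 0, 0, 0, 0, 0, 0]
}}

```text
clock: 4.35
position: [562.8, 180.1, 241.3]
eef_rot: [[-0.001, 0.98, 0.198], [-0.0, 0.198, -0.98], [-1.0, -0.001, 0.0]]
ft_force: [-1.2, -0.8, 0.3]
gripper_width: 85.3
```

```bash
python3 - <<'E'
from h import *
s=monitor.get_state();print(np.round(s["position"],1),np.round(s["eef_rot"],3).tolist(),np.round(s["joints"],2),s["ft_force"],s["moment"])
p=vision.capture("wrist")
for r in outline_of("bar_mid",p)[:3]:
    v,u=np.nonzero(r["region"]); w=world(p,u,v); q=w[(w[:,2]>22)&(w[:,2]<45)]
    print(r["score"],np.round(q.mean(0)),[np.round(x,2) for x in cv2.minAreaRect(q[:,:2].astype(np.float32))])
cv2.imwrite("pics/d.png",p["pixels"])
E
```

```text
[562.8 180.1 241.3] [[-0.001, 0.98, 0.198], [-0.0, 0.198, -0.98], [-1.0, -0.001, 0.0]] [ 0.17  0.33  0.12  1.36 -0.    1.54] [-1.21607152 -0.82746209  0.25119099] [-0.01003671 -0.03358966  0.0163067 ]
0.66 [699. 174.  33.] [array([701.9 , 165.51]), array([ 37.2 , 121.59]), np.float64(15.87)]
0.56 [561. 182.  33.] [array([562.  , 177.78]), array([ 35.88, 150.82]), np.float64(11.24)]
```

Call:
{"api": "play_rows", "payload": {
  "twist": [
    [0, 0, 0],
    [0, 0, 0],
    [0, 0, 0],
    [0, 0, 0],
    [0, 0, 0],
    [0, 0, 0],
    [0, 0, 0],
    [0, 0, 0]
  ],
  "linear": [
    [0.034, -0.0005, 0.0015],
    [0.038, 0, 0],
    [0.038, 0, 0],
    [0.038, 0, 0],
    [0.038, 0, 0],
    [0.023, 0, 0],
    [0.015, 0, 0],
    [0, 0, 0]
  ],
  "claw": [0, 0, 0, 0, 0, 0, 0, 0]
}}

```text
clock: 5.12
position: [560.2, 175.0, 15.6]
eef_rot: [[-0.005, 0.981, 0.193], [-0.001, 0.193, -0.981], [-1.0, -0.005, -0.0]]
ft_force: [0.1, 0.8, 0.6]
gripper_width: 85.4
```

Call:
{"api": "play_rows", "payload": {
  "twist": [
    [0, 0, 0],
    [0, 0, 0],
    [0, 0, 0],
    [0, 0, 0],
    [0, 0, 0],
    [0, 0, 0],
    [0, 0, 0],
    [0, 0, 0],
    [0, 0, 0],
    [0, 0, 0],
    [0, 0, 0],
    [0, 0, 0]
  ],
  "linear": [
    [0, 0, 0],
    [0, 0, 0],
    [0, 0, 0],
    [0, 0, 0],
    [0, 0, 0],
    [0, 0, 0],
    [0, 0, 0],
    [0, 0, 0],
    [0, 0, 0],
    [0, 0, 0],
    [0, 0, 0],
    [0, 0, 0]
  ],
  "claw": [120, 255, 255, 255, 255, 255, 255, 255, 255, 255, 255, 255],
  "grip_force": 90
}}

```text
clock: 6.12
position: [563.2, 176.8, 20.1]
eef_rot: [[0.003, 0.981, 0.195], [-0.0, 0.195, -0.981], [-1.0, 0.003, 0.001]]
ft_force: [-0.9, -1.7, 8.0]
gripper_width: 34.3
```

```bash
cat > s.py <<'E'
from h import *
s=monitor.get_state();print(s["clock"],np.round(s["position"],1),np.round(s["eef_rot"],3).tolist(),np.round(s["ft_force"],2),np.round(s["moment"],3),round(s["gripper_width"],1),np.round(s["joints"],2))
E
python3 s.py
```

```text
6.1167 [563.2 176.8  20.1] [[0.003, 0.981, 0.195], [-0.0, 0.195, -0.981], [-1.0, 0.003, 0.001]] [-0.93 -1.71  7.97] [-0.24   0.351  0.002] 34.3 [ 0.16  0.47 -0.25  0.84 -0.    1.54]
```

Call:
{"api": "play_rows", "payload": {
  "twist": [
    [0, 0, 0],
    [0, 0, 0],
    [0, 0, 0],
    [0, 0, 0],
    [0, 0, 0],
    [0, 0, 0],
    [0, 0, 0],
    [0, 0, 0],
    [0, 0, 0],
    [0, 0, 0],
    [0, 0, 0],
    [0, 0, 0]
  ],
  "linear": [
    [-0.01, 0, 0],
    [-0.02, 0, 0],
    [-0.03, 0, 0],
    [-0.03, 0, 0],
    [-0.03, 0, 0],
    [-0.03, 0, 0],
    [-0.02, 0, 0],
    [-0.01, 0, 0],
    [0, 0, 0],
    [0, 0, 0],
    [0, 0, 0],
    [0, 0, 0]
  ],
  "claw": [255, 255, 255, 255, 255, 255, 255, 255, 255, 255, 255, 255]
}}

```text
clock: 7.12
position: [561.7, 176.7, 196.5]
eef_rot: [[-0.003, 0.981, 0.195], [-0.001, 0.195, -0.981], [-1.0, -0.003, -0.0]]
ft_force: [0.6, -0.5, -4.3]
gripper_width: 34.5
```

```bash
python3 s.py; python3 - <<'E'
from h import *
p=vision.capture("wrist");cv2.imwrite("pics/d.png",p["pixels"])
p=vision.capture("scene");q=proj(p,np.array([562,178,160.]));print(q)
ms=[]
for i in range(8):
    vision.capture("top");s=monitor.get_state();ms.append(np.r_[s["ft_force"],s["moment"]])
print(np.round(np.mean(ms,0),3),np.round(np.std(ms,0),3))
p=vision.capture("scene")
for r in outline_of("bar_mid",p)[:3]:
    v,u=np.nonzero(r["region"]); w=world(p,u,v); w=w[(w[:,2]>80)&(w[:,2]<230)]
    if len(w)>30:
        c=w.mean(0);print(r["score"],c,np.linalg.svd(w-c,full_matrices=False)[2][0])
u,v=np.int32(q);cv2.imwrite("pics/e.png",cv2.resize(p["pixels"][max(v-70,0):v+70,u-90:u+90],(720,560)))
E
```

```text
7.1167 [561.7 176.7 196.5] [[-0.003, 0.981, 0.195], [-0.001, 0.195, -0.981], [-1.0, -0.003, -0.0]] [ 0.61 -0.45 -4.29] [-0.115 -0.044  0.018] 34.5 [ 0.16  0.34  0.03  1.26 -0.    1.54]
[307.62626609 202.5310825 ]
[ 0.149  0.043 -3.62  -0.124 -0.032 -0.008] [0.313 0.349 0.552 0.03  0.032 0.025]
0.67 [569.25225415 183.57311416 203.22991491] [ 0.19848109 -0.98009285  0.00482291]
```

View pics/e.png

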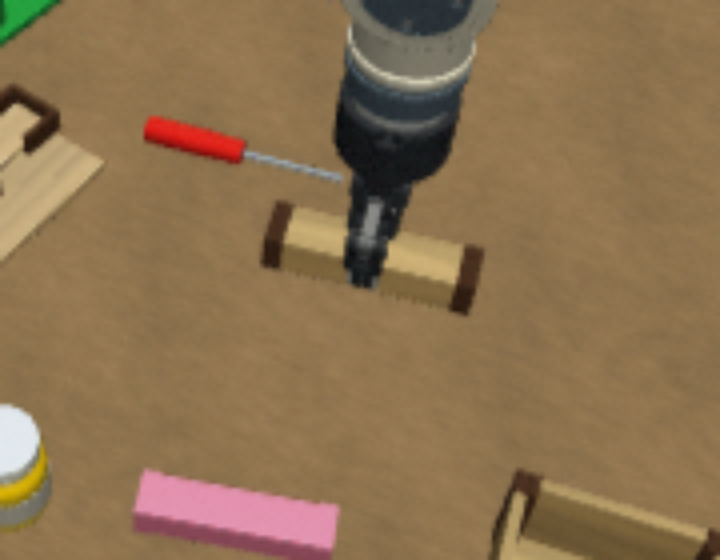

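The bar hangs level; 3.6 N down and moment Mx = −0.124, My = −0.032 N m put the mass about 34 mm toward world +y. That (101°) end is the heavy one and must go to the keeper end: yaw −110.6°.

Call:
{"api": "play_rows", "payload": {
  "twist": [
    [0, 0, 0],
    [0, 0, 0],
    [0, 0, 0],
    [6, 0, 0],
    [6.97, 0, 0],
    [6.97, 0, 0],
    [6.97, 0, 0],
    [6.97, 0, 0],
    [6.97, 0, 0],
    [6.97, 0, 0],
    [6.97, 0, 0],
    [6.97, 0, 0]
  ],
  "linear": [
    [-0.015, 0, 0],
    [-0.03, 0, 0],
    [-0.02, 0, 0],
    [0, 0, 0],
    [0, 0, 0],
    [0, 0, 0],
    [0, 0, 0],
    [0, 0, 0],
    [0, 0, 0],
    [0, 0, 0],
    [0, 0, 0],
    [0, 0, 0]
  ],
  "claw": [255, 255, 255, 255, 255, 255, 255, 255, 255, 255, 255, 255]
}}

```text
clock: 8.72
position: [562.3, 176.9, 263.3]
eef_rot: [[-0.0, 0.631, -0.776], [0.0, -0.776, -0.631], [-1.0, -0.0, 0.0]]
ft_force: [-0.6, 0.9, -3.8]
gripper_width: 34.1
```

Call:
{"api": "play_rows", "payload": {
  "twist": [
    [6.97, 0, 0],
    [6.97, 0, 0],
    [6.97, 0, 0],
    [6.97, 0, 0],
    [6.97, 0, 0],
    [6.97, 0, 0],
    [7.02, 0, 0],
    [0, 0, 0],
    [0, 0, 0]
  ],
  "linear": [
    [0, 0, 0],
    [0, 0, 0],
    [0, 0, 0],
    [0, 0, 0],
    [0, 0, 0],
    [0, 0, 0],
    [0, 0, 0],
    [0, 0, 0],
    [0, 0, 0]
  ],
  "claw": [255, 255, 255, 255, 255, 255, 255, 255, 255]
}}

```text
clock: 9.47
position: [565.8, 87.3, 263.3]
eef_rot: [[-0.007, -0.027, -1.0], [0.068, -0.997, 0.026], [-0.998, -0.067, 0.009]]
ft_force: [0.5, 0.2, -2.7]
gripper_width: 34.3
```

Call:
{"api": "play_rows", "payload": {
  "twist": [
    [0, 0, 0],
    [0, 0, 0],
    [0, 0, 0],
    [0, 0, 0],
    [0, 0, 0],
    [0, 0, 0],
    [0, 0, 0],
    [0, 0, 0],
    [0, 0, 0],
    [0, 0, 0],
    [0, 0, 0],
    [0, 0, 0]
  ],
  "linear": [
    [0, 0.02, -0.0025],
    [0, 0.0355, -0.0025],
    [0, 0.0355, -0.0025],
    [0, 0.0355, -0.0025],
    [0, 0.0355, -0.0025],
    [0, 0.0355, -0.0025],
    [0, 0.0355, -0.0025],
    [0, 0.0355, -0.0025],
    [0, 0.0355, -0.0025],
    [0, 0.0355, -0.0025],
    [0, 0.0355, -0.0025],
    [0, 0, 0]
  ],
  "claw": [255, 255, 255, 255, 255, 255, 255, 255, 255, 255, 255, 255]
}}

```text
clock: 10.47
position: [584.6, -290.5, 235.9]
eef_rot: [[-0.008, -0.026, -1.0], [0.066, -0.997, 0.026], [-0.998, -0.066, 0.01]]
ft_force: [-1.2, 1.5, -4.3]
gripper_width: 34.3
```

Call:
{"api": "play_rows", "payload": {
  "twist": [
    [0, 0, 0],
    [0, 0, 0],
    [0, 0, 0]
  ],
  "linear": [
    [0, 0, 0],
    [0, 0, 0],
    [0, 0, 0]
  ],
  "claw": [255, 255, 255]
}}

```text
clock: 10.72
position: [584.8, -283.9, 238.1]
eef_rot: [[-0.007, -0.022, -1.0], [0.068, -0.997, 0.021], [-0.998, -0.068, 0.009]]
ft_force: [0.3, 1.2, -3.3]
gripper_width: 34.3
```

```bash
python3 s.py; python3 - <<'E'
from h import *
p=vision.capture("scene")
for t in("bar_mid","keeper_tip","keeper_hinge"):
  for r in outline_of(t,p)[:4]:
    v,u=np.nonzero(r["region"]); w=world(p,u,v)
    a=w[(np.hypot(w[:,0]-529,w[:,1]+197)<120)]
    if len(a)>20: c=a.mean(0);print(t,r["score"],len(a),c,np.linalg.svd(a-c,full_matrices=False)[2][0],a.min(0),a.max(0))
q=vision.capture("wrist")
cv2.imwrite("pics/f.png",np.hstack([cv2.resize(q["pixels"],(400,300)),cv2.resize(p["pixels"][90:240,130:330],(400,300),interpolation=2)]))
t=vision.capture("top")
for r in outline_of("bar_mid",t)[:3]:
    v,u=np.nonzero(r["region"]); w=world(t,u,v); a=w[(w[:,2]>220)&(np.hypot(w[:,0]-529,w[:,1]+197)<120)]
    if len(a)>20: print("top",len(a),a.mean(0),a.min(0),a.max(0),cv2.minAreaRect(a[:,:2].astype(np.float32)))
# steel keeper points: beyond rest +x side, above 90
ey=np.array([.987,-.163]);ex=np.array([-.163,-.987])
for n,pp in(("scene",p),("top",t)):
    v,u=np.nonzero(pp["z_map"]>0);w=world(pp,u,v);d=w[:,:2]-[529,-197.5];X=d@ex;Y=d@ey
    m=(abs(Y-66)<14)&(X>40)&(X<130)&(w[:,2]>80)&(w[:,2]<200)
    if m.any():
        o=np.argsort(X[m])[::max(1,m.sum()//10)];print(n,m.sum(),np.round(np.c_[X,Y,w[:,2]][m][o]).tolist())
E
```

```text
10.7167 [ 584.8 -283.9  238.1] [[-0.007, -0.022, -1.0], [0.068, -0.997, 0.021], [-0.998, -0.068, 0.009]] [ 0.32  1.16 -3.35] [-0.106  0.107 -0.039] 34.3 [-0.6   0.46  0.32  1.47  0.05  2.56]
bar_mid 0.66 231 [ 574.05932187 -270.34265647  240.01336974] [ 0.99544245 -0.07936144  0.05287808] [ 511.76074501 -300.81525942  217.96152465] [ 626.32157324 -261.38581978  261.53513065]
keeper_hinge 0.76 1971 [ 547.66001313 -191.32760882   39.29792154] [-0.9151255   0.36116268 -0.1791838 ] [ 420.51458071 -288.00677455   -3.09439302] [ 642.56353376 -117.26866047  187.8469564 ]
top 246 [ 568.59747377 -272.5414149   245.86178566] [ 529.43093148 -297.2794247   223.32057614] [ 627.43178584 -263.44316619  255.53475998] ((578.2020874023438, -280.6856384277344), (33.32670974731445, 97.9922866821289), 89.15108489990234)
scene 124 [[41.0, 70.0, 89.0], [45.0, 75.0, 90.0], [48.0, 57.0, 92.0], [51.0, 66.0, 104.0], [54.0, 67.0, 127.0], [58.0, 66.0, 134.0], [62.0, 71.0, 140.0], [65.0, 73.0, 172.0], [68.0, 63.0, 163.0], [71.0, 66.0, 177.0], [75.0, 69.0, 186.0]]
top 103 [[40.0, 72.0, 93.0], [45.0, 71.0, 86.0], [46.0, 54.0, 88.0], [49.0, 74.0, 92.0], [51.0, 74.0, 93.0], [54.0, 67.0, 122.0], [57.0, 59.0, 122.0], [60.0, 65.0, 140.0], [63.0, 61.0, 153.0], [67.0, 61.0, 158.0], [70.0, 64.0, 176.0]]
```

View pics/f.png

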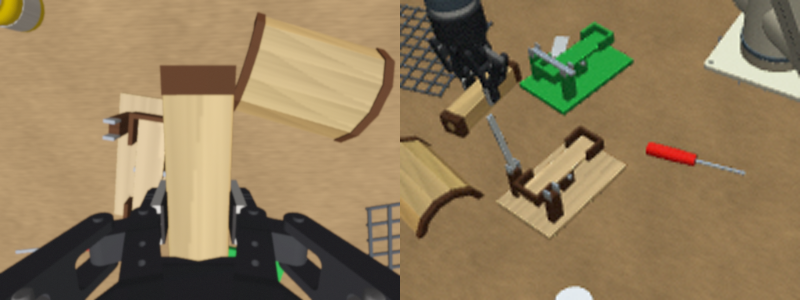

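The last joint's range cut the turn short and carried the tool over to (585,−284). Nothing was touched, and bar and grip are fine. I work out the correction, going up first.

```bash
cat > go.py <<'E'
from h import *
from scipy.spatial.transform import Rotation as Ro
import sys
# target: rest-frame X,Y (mm), world z, pitch deg (keeper end down +), yaw
def plan(X,Y,z,pitch=0,yaw=-99.4,c=(529,-197.5)):
    s=monitor.get_state();R=s["eef_rot"]
    a=np.radians(yaw);y=np.array([np.cos(a),np.sin(a),0]);D=np.c_[[0,0,-1.],y,np.cross([0,0,-1.],y)]
    D=Ro.from_rotvec(-np.radians(pitch)*np.array([-.163,-.987,0])).as_matrix()@D
    ey=np.array([.987,-.163]);ex=np.array([-.163,-.987])
    t=np.r_[np.array(c)+X*ex+Y*ey,z]
    d=t-s["position"]
    print("target",np.round(t,1),"turn deg tool",np.round(Ro.from_matrix(R.T@D).as_rotvec(degrees=True),2),"shift now",np.round(R.T@d,1),"shift after turn",np.round(D.T@d,1))
    print("now rest XY",np.round([(s["position"][:2]-c)@ex,(s["position"][:2]-c)@ey],1),np.round(s["position"],1),np.round(s["joints"],2),np.round(s["ft_force"],1),np.round(s["moment"],2))
if __name__=="__main__": plan(*map(float,sys.argv[1:]))
E
python3 go.py 0 0 265
```

```text
target [ 529.  -197.5  265. ] turn deg tool [8.11 0.76 3.81] shift now [-20.6 -87.7  57.6] shift after turn [-26.9 -77.2  69. ]
now rest XY [77.2 69. ] [ 584.5 -284.9  238.1] [-0.61  0.46  0.32  1.47  0.05  2.56] [ 0.3  0.3 -4.2] [-0.08  0.11 -0.02]
```

Call:
{"api": "play_rows", "payload": {
  "twist": [
    [0, 0, 0],
    [0, 0, 0],
    [2.7, 0.25, 1.27],
    [2.7, 0.25, 1.27],
    [2.7, 0.25, 1.27],
    [0, 0, 0],
    [0, 0, 0],
    [0, 0, 0],
    [0, 0, 0],
    [0, 0, 0],
    [0, 0, 0]
  ],
  "linear": [
    [-0.013, 0, 0],
    [-0.014, 0, 0],
    [0, 0, 0],
    [0, 0, 0],
    [0, 0, 0],
    [0, -0.0193, 0.0172],
    [0, -0.0193, 0.0172],
    [0, -0.0193, 0.0172],
    [0, -0.0193, 0.0172],
    [0, 0, 0],
    [0, 0, 0]
  ],
  "claw": [255, 255, 255, 255, 255, 255, 255, 255, 255, 255, 255]
}}

```text
clock: 11.98
position: [528.9, -198.7, 265.8]
eef_rot: [[0.001, -0.162, -0.987], [-0.0, -0.987, 0.162], [-1.0, 0.0, -0.001]]
ft_force: [-0.8, -0.4, -4.0]
gripper_width: 34.3
```

```bash
python3 go.py 0 5 110 6; python3 - <<'E'
from h import *
ey=np.array([.987,-.163]);ex=np.array([-.163,-.987])
for n in("top","wrist"):
  p=vision.capture(n)
  for t,lo,hi in(("bar_mid",225,300),("rest_floor",66,85)):
   for r in outline_of(t,p)[:3]:
    v,u=np.nonzero(r["region"]); w=world(p,u,v); a=w[(w[:,2]>lo)&(w[:,2]<hi)&(np.hypot(w[:,0]-529,w[:,1]+197)<120)]
    if len(a)>20:
      d=a[:,:2]-[529,-197.5];print(n,t,len(a),"X",np.round(np.percentile(d@ex,[1,50,99])),"Y",np.round(np.percentile(d@ey,[1,50,99])),np.round(np.percentile(a[:,2],[2,50,98])),cv2.minAreaRect(a[:,:2].astype(np.float32))[2])
  cv2.imwrite(f"pics/g_{n}.png",p["pixels"])
E
```

```text
target [ 533.9 -198.3  110. ] turn deg tool [ 0.05 -6.05 -0.02] shift now [155.8  -1.3  -4.7] shift after turn [154.4  -1.2 -21.1]
now rest XY [1.2 0.1] [ 528.9 -198.7  265.8] [-0.51  0.28  0.11  1.4   0.    2.8 ] [-0.8 -0.4 -4. ] [-0.    0.15 -0.05]
top bar_mid 244 X [-18. -13.  11.] Y [-35.  56.  76.] [251. 277. 281.] 80.50774383544922
top rest_floor 66 X [-28. -24.   6.] Y [-81.  71.  85.] [68. 72. 76.] 69.85690307617188
wrist bar_mid 20492 X [-14.   3.  20.] Y [-30.  33.  77.] [276. 278. 279.] 80.52286529541016
```

```bash
python3 - <<'E'
from h import *
ey=np.array([.987,-.163]);ex=np.array([-.163,-.987])
p=vision.capture("wrist")
v,u=np.nonzero(p["z_map"]>0);w=world(p,u,v);d=w[:,:2]-[529,-197.5];X=d@ex;Y=d@ey
for a,b in((40,85),):
    m=(w[:,2]>64)&(w[:,2]<79)&(abs(X)<35)&(Y>a-5)&(Y<95);print(m.sum())
    for yy in range(40,92,4):
        k=m&(abs(Y-yy)<2)
        if k.sum()>3: print(yy,k.sum(),np.round(np.percentile(X[k],[2,20,80,98])),round(np.median(w[k,2])))
im=p["pixels"].copy();cv2.imwrite("pics/g2.png",im)
E
```

```text
0
```

View pics/g2.png

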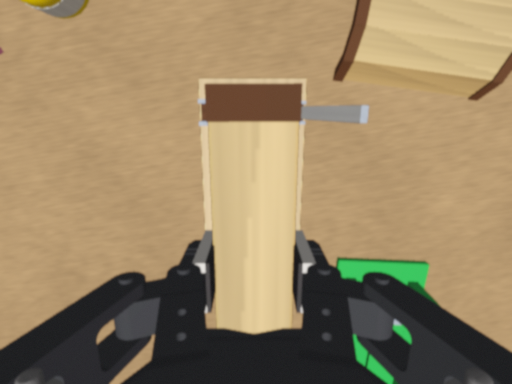

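The wrist view shows the bar lying along the rest: foot edges at columns 200 and 305, bar band at 203–301, keeper at (335,113). I now put numbers on the lateral offset from this one picture.

```bash
python3 - <<'E'
from h import *
ey=np.array([.987,-.163]);ex=np.array([-.163,-.987])
p=vision.capture("wrist")
v,u=np.nonzero(p["z_map"]>0);w=world(p,u,v);d=w[:,:2]-[529,-197.5];X=d@ex;Y=d@ey
im=p["pixels"].astype(int)
def onz(u,v,z):
    a=world(p,u,v,1.);b=world(p,u,v,2.);t=(z-a[2])/(b-a)[2];q=a+t*(b-a);e=q[:2]-[529,-197.5];return np.round([e@ex,e@ey],1)
m=(w[:,2]>8)&(w[:,2]<17)&(abs(X)<75)&(abs(Y)<120)
print("foot far edge Y",np.percentile(Y[m],[50,99]), "X",np.percentile(X[m],[1,99]), m.sum())
for vv in(85,100,140,180,215):
    g=im[vv].sum(1); k=m&(v==vv); b=(v==vv)&(w[:,2]>265)&(w[:,2]<290)&(abs(X)<30)
    print(vv,"foot cols",(u[k].min(),u[k].max()) if k.any() else None, "X",(X[k].min().round(1),X[k].max().round(1)) if k.any() else None,"bar X",(X[b].min().round(1),X[b].max().round(1)) if b.any() else None)
for uv in((200,80),(305,80)): print(uv,onz(*map(float,uv),12.))
E
```

```text
foot far edge Y [ 24.34938002 104.04831641] X [-63.5845779   65.72778962] 2023
85 foot cols (np.int64(199), np.int64(306)) X (np.float64(-62.6), np.float64(66.2)) bar X (np.float64(-15.5), np.float64(20.6))
100 foot cols (np.int64(303), np.int64(305)) X (np.float64(63.0), np.float64(65.5)) bar X (np.float64(-15.6), np.float64(20.8))
140 foot cols (np.int64(201), np.int64(303)) X (np.float64(-63.4), np.float64(65.3)) bar X (np.float64(-15.3), np.float64(20.6))
180 foot cols (np.int64(203), np.int64(301)) X (np.float64(-63.0), np.float64(64.8)) bar X (np.float64(-15.0), np.float64(20.3))
215 foot cols (np.int64(205), np.int64(300)) X (np.float64(-62.7), np.float64(65.4)) bar X (np.float64(-14.8), np.float64(20.4))
(200, 80) [-61.2 101.7]
(305, 80) [ 64.6 101.7]
```

```bash
python3 go.py -0.3 1.5 95 8
```

```text
target [ 530.5 -197.4   95. ] turn deg tool [-0.06 -7.94  0.02] shift now [169.4  -3.   -0.7] shift after turn [167.7  -3.  -24.1]
now rest XY [2.7 1. ] [ 529.5 -200.3  264.4] [-0.51  0.28  0.11  1.4  -0.    2.8 ] [ 0.6 -0.1 -4. ] [ 0.02  0.13 -0.  ]
```

Call:
{"api": "play_rows", "payload": {
  "twist": [
    [0, -4, 0],
    [0, -4, 0],
    [0, 0, 0],
    [0, 0, 0],
    [0, 0, 0],
    [0, 0, 0],
    [0, 0, 0],
    [0, 0, 0],
    [0, 0, 0],
    [0, 0, 0],
    [0, 0, 0]
  ],
  "linear": [
    [0, 0, 0],
    [0, -0.0015, -0.0015],
    [0.02, 0, -0.0028],
    [0.026, 0, -0.0037],
    [0.026, 0, -0.0037],
    [0.026, 0, -0.0037],
    [0.026, 0, -0.0036],
    [0.022, 0, -0.0031],
    [0.0145, 0, -0.002],
    [0.0075, 0, -0.001],
    [0, 0, 0]
  ],
  "claw": [255, 255, 255, 255, 255, 255, 255, 255, 255, 255, 255]
}}

```text
clock: 13.3
position: [530.4, -198.4, 93.3]
eef_rot: [[-0.14, -0.164, -0.976], [0.024, -0.986, 0.162], [-0.99, -0.001, 0.142]]
ft_force: [-0.4, -0.4, -3.0]
gripper_width: 34.1
```

```bash
python3 go.py -0.3 1.5 76 8;  python3 - <<'E'
from h import *
a=[]
for i in range(6):
    p=vision.capture(("scene","wrist")[i%2]);a.append(monitor.get_state()["position"])
    if i==4: cs=p["pixels"][110:200,170:290]
print(np.mean(a,0),np.std(a,0))
cv2.imwrite("pics/h.png",np.hstack([cv2.resize(cs,(400,300),interpolation=2),cv2.resize(p["pixels"],(400,300))]))
E
```

```text
target [ 530.5 -197.4   76. ] turn deg tool [-0.03  0.18  0.07] shift now [17.2 -1.  -2.4] shift after turn [17.2 -1.  -2.3]
now rest XY [0.7 1.6] [ 530.4 -198.4   93.3] [-0.48  0.45 -0.08  1.17 -0.04  2.83] [-0.4 -0.4 -3. ] [ 0.02 -0.11 -0.  ]
[ 531.46452281 -198.87835485   95.82594453] [0.23981325 0.09606429 0.54091218]
```

View pics/h.png

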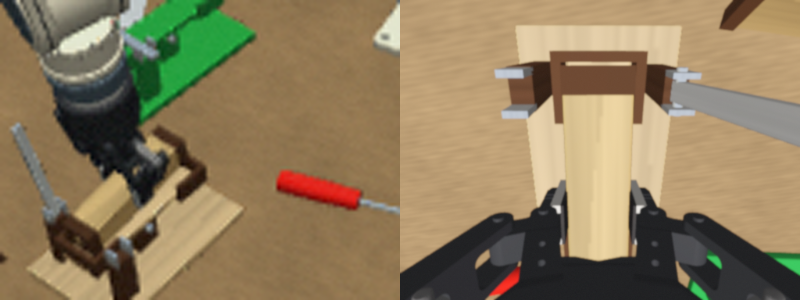

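The picture shows the bar's keeper end between the trough walls: walls at columns 550–647, bar 562–633, with a gap at the end wall. I lower it slowly.

Call:
{"api": "play_rows", "payload": {
  "twist": [
    [0, 0, 0],
    [0, 0, 0],
    [0, 0, 0],
    [0, 0, 0],
    [0, 0, 0],
    [0, 0, 0],
    [0, 0, 0]
  ],
  "linear": [
    [0.003, 0, -0.0004],
    [0.003, 0, -0.0004],
    [0.003, 0, -0.0004],
    [0.003, 0, -0.0004],
    [0.0025, 0, -0.0004],
    [0, 0, 0],
    [0, 0, 0]
  ],
  "claw": [255, 255, 255, 255, 255, 255, 255]
}}

```text
clock: 14.18
position: [530.8, -198.5, 80.1]
eef_rot: [[-0.138, -0.164, -0.977], [0.023, -0.986, 0.162], [-0.99, -0.0, 0.14]]
ft_force: [-0.5, -0.1, -3.6]
gripper_width: 34.5
```

```bash
python3 go.py -0.3 1.5 76 8
```

```text
target [ 530.5 -197.4   76. ] turn deg tool [-0.02  0.06  0.02] shift now [ 4.2 -1.  -0.2] shift after turn [ 4.2 -1.  -0.2]
now rest XY [0.7 1.9] [ 530.8 -198.5   80.1] [-0.48  0.46 -0.1   1.14 -0.04  2.83] [-0.5 -0.1 -3.6] [-0.07 -0.07  0.03]
```

Call:
{"api": "play_rows", "payload": {
  "twist": [
    [0, 0, 0],
    [0, 0, 0],
    [0, 0, 0],
    [0, 0, 0]
  ],
  "linear": [
    [0.0015, 0, -0.0002],
    [0.0015, 0, -0.0002],
    [0, 0, 0],
    [0, 0, 0]
  ],
  "claw": [255, 255, 255, 255]
}}

```text
clock: 14.52
position: [530.9, -198.5, 77.3]
eef_rot: [[-0.138, -0.164, -0.977], [0.023, -0.986, 0.162], [-0.99, -0.0, 0.14]]
ft_force: [-0.6, -0.2, -3.2]
gripper_width: 33.9
```

```bash
python3 go.py -0.3 1.5 76 8
```

```text
target [ 530.5 -197.4   76. ] turn deg tool [-0.03  0.03  0.02] shift now [ 1.4 -1.   0.4] shift after turn [ 1.4 -1.   0.4]
now rest XY [0.7 2.1] [ 530.9 -198.5   77.3] [-0.48  0.47 -0.11  1.13 -0.04  2.83] [-0.6 -0.2 -3.2] [-0.02 -0.13  0.03]
```

Call:
{"api": "play_rows", "payload": {
  "twist": [
    [0, 0, 0],
    [0, 0, 0],
    [0, 0, 0]
  ],
  "linear": [
    [0.0015, 0, -0.0002],
    [0, 0, 0],
    [0, 0, 0]
  ],
  "claw": [255, 255, 255]
}}

```text
clock: 14.77
position: [531.1, -198.6, 76.1]
eef_rot: [[-0.137, -0.164, -0.977], [0.023, -0.986, 0.162], [-0.99, 0.0, 0.139]]
ft_force: [-0.3, 0.8, -0.3]
gripper_width: 33.9
```

Call:
{"api": "play_rows", "payload": {
  "twist": [
    [0, 0, 0],
    [0, 0, 0],
    [0, 0, 0]
  ],
  "linear": [
    [0.0015, 0, -0.0002],
    [0, 0, 0],
    [0, 0, 0]
  ],
  "claw": [255, 255, 255]
}}

```text
clock: 15.02
position: [531.1, -198.6, 76.0]
eef_rot: [[-0.136, -0.164, -0.977], [0.022, -0.987, 0.162], [-0.99, 0.001, 0.138]]
ft_force: [-3.1, 2.4, 13.0]
gripper_width: 34.7
```

```bash
python3 go.py -0.3 1.5 76 8; python3 - <<'E'
from h import *
p=vision.capture("wrist")
ey=np.array([.987,-.163]);ex=np.array([-.163,-.987])
v,u=np.nonzero(p["z_map"]>0);w=world(p,u,v);d=w[:,:2]-[529,-197.5];X=d@ex;Y=d@ey
for y0 in range(-100,100,10):
    m=(abs(X)<12)&(abs(Y-y0)<4)&(w[:,2]>30)
    n=(abs(abs(X)-25)<1.5)&(abs(Y-y0)<4)&(w[:,2]>30)&(w[:,2]<95)
    print(y0,m.sum() and np.median(w[m,2]).round(1),n.sum() and np.median(w[n,2]).round(1))
E
```

```text
target [ 530.5 -197.4   76. ] turn deg tool [-0.02 -0.07 -0.03] shift now [ 0.1 -1.1  0.8] shift after turn [ 0.1 -1.1  0.8]
now rest XY [0.8 2.3] [ 531.1 -198.6   76. ] [-0.48  0.47 -0.11  1.13 -0.04  2.83] [-3.1  2.4 13. ] [ 0.41  1.   -0.05]
-100 0 0
-90 0 0
-80 0 0
-70 0 0
-60 0 0
-50 0 0
-40 0 73.8
-30 93.3 0
-20 92.3 0
-10 90.9 0
0 89.4 47.8
10 88.0 83.4
20 145.4 0
30 149.1 0
40 83.7 0
50 82.2 66.1
60 80.8 64.7
70 79.7 63.3
80 61.7 61.9
90 60.7 60.7
```

Weight has gone onto the rest, and the trough slopes 0.14 like the bar, so it is seated. I ease up and open gently.

Call:
{"api": "play_rows", "payload": {
  "twist": [
    [0, 0, 0],
    [0, 0, 0],
    [0, 0, 0],
    [0, 0, 0],
    [0, 0, 0],
    [0, 0, 0],
    [0, 0, 0],
    [0, 0, 0],
    [0, 0, 0],
    [0, 0, 0]
  ],
  "linear": [
    [-0.001, 0, 0.0001],
    [0, 0, 0],
    [0, 0, 0],
    [0, 0, 0],
    [0, 0, 0],
    [0, 0, 0],
    [0, 0, 0],
    [0, 0, 0],
    [0, 0, 0],
    [0, 0, 0]
  ],
  "claw": [255, 135, 125, 115, 105, 90, 75, 60, 50, 50]
}}

```text
clock: 15.9
position: [530.9, -198.5, 75.3]
eef_rot: [[-0.138, -0.164, -0.977], [0.023, -0.986, 0.162], [-0.99, -0.0, 0.14]]
ft_force: [0.1, -0.2, -0.2]
gripper_width: 68.6
```

```bash
cat > look.py <<'E'
from h import *
ey=np.array([.987,-.163]);ex=np.array([-.163,-.987])
def pts(n):
    p=vision.capture(n);v,u=np.nonzero(p["z_map"]>0);w=world(p,u,v);d=w[:,:2]-[529,-197.5];return p,d@ex,d@ey,w[:,2]
E
python3 s.py; python3 - <<'E'
from look import *
p,X,Y,Z=pts("wrist")
for y0 in range(40,100,10):
    m=(abs(X)<12)&(abs(Y-y0)<4)&(Z>30);n=(abs(abs(X)-25)<1.5)&(abs(Y-y0)<4)&(Z>30)&(Z<95)
    print(y0,m.sum() and np.median(Z[m]).round(1),n.sum() and np.median(Z[n]).round(1))
cv2.imwrite("pics/i.png",p["pixels"])
E
```

```text
15.9 [ 530.9 -198.5   75.3] [[-0.138, -0.164, -0.977], [0.023, -0.986, 0.162], [-0.99, -0.0, 0.14]] [ 0.1  -0.19 -0.21] [-0.035 -0.122  0.032] 68.6 [-0.48  0.47 -0.11  1.13 -0.04  2.83]
40 81.8 0
50 79.7 63.2
60 77.7 61.4
70 75.9 59.3
80 73.8 57.4
90 55.8 55.9
```

Released; bar and trough both slope 0.2, keeper end down. Up, level the tool, close the fingers.

Call:
{"api": "play_rows", "payload": {
  "twist": [
    [0, 0, 0],
    [0, 0, 0],
    [0, 0, 0],
    [0, 0, 0],
    [0, 0, 0],
    [0, 0, 0],
    [0, 0, 0],
    [0, 4, 0],
    [0, 4, 0],
    [0, 0, 0],
    [0, 0, 0],
    [0, 0, 0]
  ],
  "linear": [
    [-0.01, 0, 0.0014],
    [-0.015, 0, 0.0021],
    [-0.025, 0, 0.0035],
    [-0.03, 0, 0.0042],
    [-0.03, 0, 0.0042],
    [-0.03, 0, 0.0042],
    [-0.025, 0, 0.0035],
    [0, 0, 0],
    [0, 0, 0],
    [0, 0, 0],
    [0, 0, 0],
    [0, 0, 0]
  ],
  "claw": [50, 40, 20, 0, 0, 0, 100, 255, 255, 255, 255, 255],
  "grip_force": 30
}}

```text
clock: 16.95
position: [530.9, -198.6, 242.4]
eef_rot: [[-0.002, -0.164, -0.986], [0.0, -0.986, 0.164], [-1.0, -0.0, 0.002]]
ft_force: [0.7, 0.7, 0.4]
gripper_width: 12.6
```

```bash
python3 go.py 130 66 240; python3 - <<'E'
from look import *
for n in("scene","wrist"):
    p,X,Y,Z=pts(n)
    for y0 in range(-70,80,20):
        m=(abs(X)<12)&(abs(Y-y0)<4)&(Z>30)&(Z<110);print(y0,m.sum() and np.median(Z[m]).round(1),end="; ")
    m=(abs(Y-66)<12)&(X>48)&(X<120)&(Z>100)&(Z<200)
    o=np.argsort(Z[m])[::max(1,m.sum()//8)];print(n,np.round(np.c_[X,Y,Z][m][o]).tolist())
E
```

```text
target [ 573.  -336.6  240. ] turn deg tool [-0.04  0.11  0.  ] shift now [  2.2 129.2 -64.1] shift after turn [  2.4 129.2 -64. ]
now rest XY [0.8 2.1] [ 530.9 -198.6  242.4] [-0.51  0.29  0.06  1.35 -0.    2.8 ] [0.7 0.7 0.4] [-0.04 -0.02 -0.02]
-70 0; -50 96.7; -30 93.8; -10 91.2; 10 84.8; 30 82.8; 50 78.4; 70 74.1; scene [[48.0, 69.0, 103.0], [51.0, 64.0, 112.0], [60.0, 72.0, 123.0], [59.0, 70.0, 132.0], [57.0, 74.0, 145.0], [66.0, 67.0, 153.0], [70.0, 61.0, 164.0], [70.0, 68.0, 174.0], [76.0, 73.0, 185.0]]
-70 103.1; -50 100.2; -30 95.9; -10 91.9; 10 87.9; 30 83.8; 50 79.7; 70 75.8; wrist [[48.0, 60.0, 100.0], [54.0, 63.0, 121.0], [59.0, 60.0, 137.0], [63.0, 65.0, 150.0], [66.0, 63.0, 162.0], [70.0, 59.0, 171.0], [72.0, 65.0, 180.0], [74.0, 63.0, 187.0], [76.0, 60.0, 190.0]]
```

Call:
{"api": "play_rows", "payload": {
  "twist": [
    [0, 0, 0],
    [0, 0, 0],
    [0, 0, 0],
    [0, 0, 0],
    [0, 0, 0],
    [0, 0, 0],
    [0, 0, 0],
    [0, 0, 0],
    [0, 0, 0],
    [0, 0, 0]
  ],
  "linear": [
    [0, 0.0258, -0.0126],
    [0, 0.0258, -0.0126],
    [0, 0.0258, -0.0126],
    [0, 0.0258, -0.0126],
    [0, 0.0258, -0.0126],
    [0, 0, 0],
    [0.025, 0, 0],
    [0.03, 0, 0],
    [0.02, 0, 0],
    [0, 0, 0]
  ],
  "claw": [255, 255, 255, 255, 255, 255, 255, 255, 255, 255]
}}

```text
clock: 17.88
position: [570.7, -335.0, 161.4]
eef_rot: [[-0.008, -0.164, -0.986], [0.006, -0.986, 0.164], [-1.0, -0.004, 0.009]]
ft_force: [-0.8, 0.4, 0.4]
gripper_width: -0.1
```

```bash
python3 go.py 35 65 165;python3 s.py
```

```text
target [ 587.4 -242.6  165. ] turn deg tool [-0.03  0.49  0.24] shift now [ -3.2 -93.9  -1.3] shift after turn [ -3.6 -93.8  -1.4]
now rest XY [128.9  63.6] [ 570.7 -335.   161.4] [-0.66  0.49  0.16  1.26 -0.    2.65] [-0.8  0.4  0.4] [ 0.02  0.03 -0.02]
17.8833 [ 570.7 -335.   161.4] [[-0.008, -0.164, -0.986], [0.006, -0.986, 0.164], [-1.0, -0.004, 0.009]] [-0.78  0.39  0.39] [ 0.017  0.027 -0.019] -0.1 [-0.66  0.49  0.16  1.26 -0.    2.65]
```

Call:
{"api": "play_rows", "payload": {
  "twist": [
    [0, 0, 0],
    [0, 0, 0],
    [0, 0, 0],
    [0, 0, 0],
    [0, 0, 0],
    [0, 0, 0],
    [0, 0, 0],
    [0, 0, 0],
    [0, 0, 0],
    [0, 0, 0],
    [0, 0, 0],
    [0, 0, 0]
  ],
  "linear": [
    [0, -0.012, 0],
    [0, -0.012, 0],
    [0, -0.008, 0],
    [0, -0.006, 0],
    [0, -0.006, 0],
    [0, -0.006, 0],
    [0, -0.008, 0],
    [0, -0.008, 0],
    [0, -0.008, 0],
    [0, -0.008, 0],
    [0, -0.008, 0],
    [0, 0, 0]
  ],
  "claw": [255, 255, 255, 255, 255, 255, 255, 255, 255, 255, 255, 255]
}}

```text
clock: 18.88
position: [587.0, -245.7, 166.9]
eef_rot: [[-0.001, -0.163, -0.987], [0.001, -0.987, 0.163], [-1.0, -0.001, 0.001]]
ft_force: [-0.6, 0.0, -0.1]
gripper_width: 0.1
```

```bash
python3 go.py 10 65 145; python3 - <<'E'
from look import *
for n in("scene","wrist"):
    p,X,Y,Z=pts(n)
    m=(abs(Y-65)<9)&(X>-75)&(X<30)&(Z>100)&(Z<200)
    o=np.argsort(X[m])[::max(1,m.sum()//10)];print(n,m.sum(),np.round(np.c_[X,Y,Z][m][o]).tolist())
    if n=="scene": a=p["pixels"][90:210,160:320]
cv2.imwrite("pics/j.png",np.hstack([cv2.resize(a,(400,300),interpolation=2),cv2.resize(p["pixels"],(400,300))]))
E
```

```text
target [ 591.5 -218.   145. ] turn deg tool [0.04 0.05 0.04] shift now [ 21.9 -28.   -0. ] shift after turn [ 21.9 -28.1   0. ]
now rest XY [38.1 65.1] [ 587.  -245.7  166.9] [-0.53  0.43  0.09  1.23  0.    2.78] [-0.6  0.  -0.1] [ 0.01 -0.   -0.03]
scene 53 [[12.0, 69.0, 185.0], [15.0, 73.0, 177.0], [17.0, 63.0, 168.0], [18.0, 67.0, 166.0], [19.0, 72.0, 178.0], [22.0, 66.0, 152.0], [24.0, 73.0, 153.0], [25.0, 71.0, 178.0], [26.0, 72.0, 169.0], [27.0, 73.0, 136.0], [29.0, 71.0, 143.0]]
wrist 1352 [[13.0, 68.0, 186.0], [16.0, 71.0, 177.0], [18.0, 68.0, 187.0], [19.0, 65.0, 185.0], [20.0, 70.0, 181.0], [22.0, 69.0, 178.0], [23.0, 69.0, 171.0], [25.0, 71.0, 184.0], [27.0, 71.0, 178.0], [29.0, 71.0, 143.0], [30.0, 69.0, 149.0]]
```

View pics/j.png

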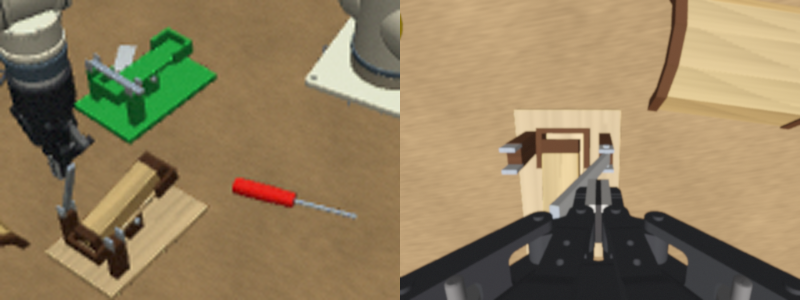

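The keeper has passed upright to about 72°, leaning over the trough with the fingers behind it (wrist view tip at (558,210) in the crop). I follow it down on an arc.

Call:
{"api": "play_rows", "payload": {
  "twist": [
    [0, 0, 0],
    [0, 0, 0],
    [0, 0, 0],
    [0, 0, 0],
    [0, 0, 0],
    [0, 0, 0],
    [0, 0, 0],
    [0, 0, 0],
    [0, 0, 0],
    [0, 0, 0]
  ],
  "linear": [
    [0.0045, -0.006, 0],
    [0.0045, -0.006, 0],
    [0.0055, -0.0078, 0],
    [0.0055, -0.0078, 0],
    [0.0072, -0.006, 0],
    [0.0072, -0.006, 0],
    [0.0085, -0.0038, 0],
    [0.0085, -0.0038, 0],
    [0, 0, 0],
    [0, 0, 0]
  ],
  "claw": [255, 255, 255, 255, 255, 255, 255, 255, 255, 255]
}}

```text
clock: 19.82
position: [594.2, -200.5, 114.7]
eef_rot: [[-0.002, -0.163, -0.987], [0.001, -0.987, 0.163], [-1.0, -0.001, 0.002]]
ft_force: [-0.1, 0.4, 0.1]
gripper_width: -0.6
```

```bash
python3 go.py -12 65 97; python3 - <<'E'
from look import *
for n in("scene","wrist"):
    p,X,Y,Z=pts(n)
    m=(abs(Y-65)<9)&(X>-75)&(X<-20)&(Z>77)&(Z<200)
    o=np.argsort(X[m])[::max(1,m.sum()//10)];print(n,m.sum(),np.round(np.c_[X,Y,Z][m][o]).tolist())
E
```

```text
target [ 595.1 -196.3   97. ] turn deg tool [-0.01  0.11  0.03] shift now [17.7 -4.3 -0.2] shift after turn [17.7 -4.3 -0.2]
now rest XY [-7.7 64.9] [ 594.2 -200.5  114.7] [-0.46  0.45 -0.02  1.1  -0.    2.85] [-0.1  0.4  0.1] [-0.01 -0.02 -0.01]
scene 104 [[-70.0, 69.0, 193.0], [-66.0, 59.0, 196.0], [-60.0, 61.0, 198.0], [-55.0, 70.0, 111.0], [-49.0, 68.0, 197.0], [-44.0, 58.0, 81.0], [-34.0, 72.0, 107.0], [-27.0, 64.0, 160.0], [-24.0, 74.0, 143.0], [-23.0, 68.0, 165.0], [-21.0, 59.0, 156.0]]
wrist 7222 [[-59.0, 71.0, 110.0], [-50.0, 69.0, 186.0], [-48.0, 72.0, 185.0], [-46.0, 64.0, 181.0], [-44.0, 62.0, 110.0], [-43.0, 59.0, 176.0], [-41.0, 72.0, 175.0], [-38.0, 59.0, 160.0], [-34.0, 69.0, 163.0], [-29.0, 69.0, 106.0], [-20.0, 70.0, 121.0]]
```

Call:
{"api": "play_rows", "payload": {
  "twist": [
    [0, 0, 0],
    [0, 0, 0],
    [0, 0, 0],
    [0, 0, 0],
    [0, 0, 0],
    [0, 0, 0],
    [0, 0, 0]
  ],
  "linear": [
    [0.004, -0.001, 0],
    [0.004, -0.001, 0],
    [0.004, -0.001, 0],
    [0.003, 0, 0],
    [0.0015, 0, 0],
    [0, 0, 0],
    [0, 0, 0]
  ],
  "claw": [255, 255, 255, 255, 255, 255, 255]
}}

```text
clock: 20.5
position: [594.9, -197.8, 98.9]
eef_rot: [[-0.001, -0.164, -0.986], [0.0, -0.986, 0.164], [-1.0, -0.0, 0.001]]
ft_force: [0.1, -0.4, 0.8]
gripper_width: -0.0
```

Call:
{"api": "play_rows", "payload": {
  "twist": [
    [0, 0, 0],
    [0, 0, 0],
    [0, 0, 0]
  ],
  "linear": [
    [0.0015, 0, 0],
    [0, 0, 0],
    [0, 0, 0]
  ],
  "claw": [255, 255, 255]
}}

```text
clock: 20.75
position: [595.0, -197.9, 97.5]
eef_rot: [[-0.0, -0.164, -0.986], [0.0, -0.986, 0.164], [-1.0, -0.0, 0.001]]
ft_force: [0.3, -0.0, -0.5]
gripper_width: -0.2
```

```bash
python3 go.py -12 65 97; cat > k.py <<'E'
from look import *
for n in("scene","wrist"):
    p,X,Y,Z=pts(n)
    m=(abs(Y-65)<4)&(X>-68)&(X<50)&(Z>77)&(Z<130)
    o=np.argsort(X[m])[::max(1,m.sum()//14)];print(n,m.sum(),np.round(np.c_[X,Z][m][o]).tolist())
    if n=="scene": a=p["pixels"][90:210,160:320]
cv2.imwrite("pics/k.png",np.hstack([cv2.resize(a,(400,300),interpolation=2),cv2.resize(p["pixels"],(400,300))]))
E
python3 k.py
```

```text
target [ 595.1 -196.3   97. ] turn deg tool [-0.03  0.03  0.01] shift now [ 0.5 -1.6  0.2] shift after turn [ 0.5 -1.6  0.1]
now rest XY [-10.4  65.2] [ 595.  -197.9   97.5] [-0.45  0.46 -0.05  1.06 -0.    2.85] [ 0.3 -0.  -0.5] [0.01 0.   0.02]
scene 48 [[-63.0, 85.0], [-58.0, 85.0], [-54.0, 87.0], [-47.0, 89.0], [-39.0, 87.0], [-35.0, 84.0], [-30.0, 84.0], [-25.0, 107.0], [-23.0, 86.0], [-21.0, 84.0], [14.0, 86.0], [23.0, 89.0], [27.0, 88.0], [34.0, 86.0], [41.0, 90.0], [43.0, 86.0]]
wrist 2412 [[-62.0, 87.0], [-55.0, 87.0], [-49.0, 88.0], [-43.0, 88.0], [-36.0, 87.0], [-30.0, 88.0], [-12.0, 127.0], [6.0, 87.0], [12.0, 88.0], [18.0, 87.0], [24.0, 87.0], [31.0, 87.0], [37.0, 87.0], [43.0, 87.0], [50.0, 87.0]]
```

Call:
{"api": "play_rows", "payload": {
  "twist": [
    [0, 0, 0],
    [0, 0, 0],
    [0, 0, 0]
  ],
  "linear": [
    [0.001, 0, 0],
    [0, 0, 0],
    [0, 0, 0]
  ],
  "claw": [255, 255, 255]
}}

```text
clock: 21.1
position: [595.1, -197.9, 97.0]
eef_rot: [[0.0, -0.164, -0.986], [-0.0, -0.986, 0.164], [-1.0, 0.0, -0.0]]
ft_force: [-0.7, -0.2, 4.6]
gripper_width: 0.2
```

Call:
{"api": "play_rows", "payload": {
  "twist": [
    [0, 0, 0],
    [0, 0, 0],
    [0, 0, 0]
  ],
  "linear": [
    [0.001, 0, 0],
    [0, 0, 0],
    [0, 0, 0]
  ],
  "claw": [255, 255, 255]
}}

```text
clock: 21.35
position: [595.2, -197.9, 96.9]
eef_rot: [[0.001, -0.164, -0.987], [-0.001, -0.987, 0.164], [-1.0, 0.0, -0.001]]
ft_force: [-4.2, 1.3, 11.6]
gripper_width: 0.3
```

Firm contact (11.6 N): the keeper is on its stop. Retreat straight up and check.

Call:
{"api": "play_rows", "payload": {
  "twist": [
    [0, 0, 0],
    [0, 0, 0],
    [0, 0, 0],
    [0, 0, 0],
    [0, 0, 0],
    [0, 0, 0],
    [0, 0, 0],
    [0, 0, 0]
  ],
  "linear": [
    [-0.01, 0, 0],
    [-0.02, 0, 0],
    [-0.03, 0, 0],
    [-0.03, 0, 0],
    [-0.03, 0, 0],
    [-0.02, 0, 0],
    [0, 0, 0],
    [0, 0, 0]
  ],
  "claw": [255, 255, 255, 255, 255, 255, 255, 255]
}}

```text
clock: 22.02
position: [595.5, -198.0, 236.8]
eef_rot: [[0.002, -0.164, -0.986], [-0.001, -0.986, 0.164], [-1.0, 0.001, -0.002]]
ft_force: [0.1, 0.8, 0.2]
gripper_width: -0.0
```

```bash
python3 k.py; python3 - <<'E'
from look import *
p,X,Y,Z=pts("wrist")
for y0 in range(-70,80,20):
    m=(abs(X)<12)&(abs(Y-y0)<4)&(Z>30)&(Z<110);print(y0,m.sum() and np.median(Z[m]).round(1),end="; ")
p=vision.capture("top")
for t in["paint_jar","screwdriver","chest","chest_lid"]: print(t,[np.round(world(p,*r["uv"])).tolist() for r in search_frame(t,p)[:1]])
E
```

```text
scene 59 [[-63.0, 84.0], [-57.0, 84.0], [-49.0, 85.0], [-45.0, 86.0], [-36.0, 86.0], [-28.0, 86.0], [-18.0, 84.0], [-11.0, 86.0], [-3.0, 82.0], [1.0, 84.0], [7.0, 85.0], [15.0, 86.0], [22.0, 87.0], [32.0, 86.0], [44.0, 85.0]]
wrist 936 [[-62.0, 86.0], [-54.0, 85.0], [-46.0, 87.0], [-38.0, 88.0], [-30.0, 87.0], [-22.0, 88.0], [-15.0, 87.0], [-7.0, 86.0], [1.0, 86.0], [9.0, 88.0], [17.0, 87.0], [25.0, 86.0], [33.0, 87.0], [41.0, 87.0], [48.0, 87.0]]
-70 0; -50 0; -30 0; -10 0; 10 87.9; 30 83.8; 50 79.8; 70 86.1; paint_jar [[746.0, -10.0, 86.0]]
screwdriver [[374.0, -38.0, 25.0]]
chest [[673.0, 429.0, 6.0]]
chest_lid []
```

View pics/k.png

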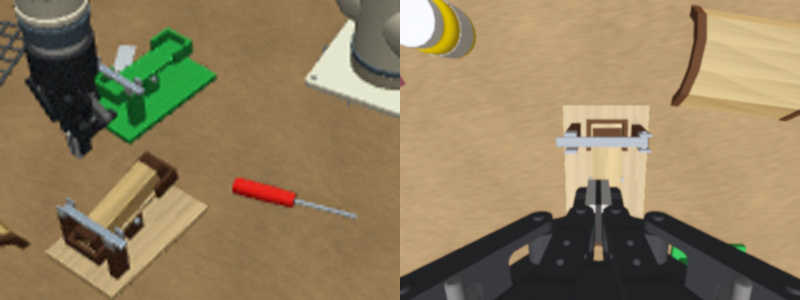

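The keeper lies level across the bar in its catch (crop columns 557–649, row 142), the bar still slopes 0.2, and the gripper is clear. Handing in.

```bash
python3 -c "
from bench import job
print(job.finish_job())"
```

```text
the job is handed in; nothing more can be done
None
```

I set the bar in the wooden rest with its heavy end at the keeper, closed the keeper over it, and handed the job in at about 22 s. No verdict was reported.

**What I did:** I lifted the bar at its middle. The wrist moment put its centre of mass about 34 mm towards the world +y end. I turned that end to the keeper and lowered the bar at an 8° tilt until the rest took its weight, then let go. I swung the keeper over with closed fingers and pressed it onto its stop with about 12 N.

**Last checks:**
- **Bar:** its top slopes 0.2 rad, keeper end down. The trough had the same slope right after I let go.
- **Keeper:** it lies level at about 86 mm all the way across, between the prongs.
- **Gripper:** it is about 140 mm above the keeper, with no force on it.
- **Bystanders:** the paint jar, screwdriver and chest read within about 11 mm of their first positions, which is detector scatter. The network did not find the chest lid in the final top picture, but it is visible in the wrist picture; I did not measure its position again.

**What went wrong:** the first turn of the bar hit the last joint's range. That carried the arm sideways until the bar was over the open keeper, clear of it by about 28 mm. I corrected this before lowering; nothing was touched.

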